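# Read the customer's key at the service counter

### The job

Read the customer's key, the fob with the yellow tag: swing the key reader's clear round cover fully aside on its pin, lay that key flat in the tray underneath without dropping it in, and swing the cover fully shut again over it, because the reader only reads with its cover shut. Leave the other two keys, the mug, the brake pad and the stapler where they are.

Things in the scene. Friction and masses are not known exactly. Their poses are not given: they have to be found in the camera images.
- reader: Grey desktop key reader fixed to the counter, 170 (x) x 230 (y) x 42 mm high; origin at the centre of its underside, front looks to its -x, +y is its left. A dark sloped display stands up to 15 mm above the flat top along its rear right edge (x from 52 to 80, y from -108 to -12 mm). Its top carries the round tray (right half) and the cover, which parks over the plain left half when open.
- tray (a point): Centre of the floor of the reader's round tray: a recess 100 mm in diameter and 20 mm deep, floor 22 mm above the counter, open straight up once the cover is aside. In the reader's frame at (-12, -50, 22) mm; axes as the reader's. A key lying flat in it stays 5 mm below the top, so that the cover can pass over it.
- cover (a joint): Angle of the cover about its upright pin, rad: 0 = fully shut over the tray (stop), grows as the cover turns clockwise seen from above, 1.92 = fully aside (stop). The tray is wholly clear from 1.70 on. Light friction (about 1 N at the knob) keeps the cover where it is left; it starts shut or slightly ajar. It can be pushed round by its knob.
- cover_pin (a point): Point on the pin's axis, on the cover's top face, 48 mm above the counter; in the reader's frame at (37.5, -0.5, 48) mm. The steel pin head there is 15 mm across and 6 mm high. The cover is a clear disc 112 mm in diameter and 5 mm thick with an orange rim, turning flat just above the reader's top (43 to 48 mm above the counter); its centre is 70 mm from the pin.
- cover_knob (a point): Centre, half-way up, of the cover's black finger knob: an upright cylinder 16 mm in diameter and 18 mm high on the cover's top (48 to 66 mm above the counter), 112 mm from the pin, near the disc's edge across from the pin. With the cover shut it lies from the pin in the reader's direction (-0.707, -0.707); opening carries it round the pin along the reader's front and then to its left, to the direction (-0.42, 0.91) when fully aside.
- key_yellow_mid (a point): Black car key fob, a flat rounded block 66 long (its x axis) x 36 wide (its y) x 15 mm thick, 40 to 85 g, lying flat on the counter, with a yellow tag sleeve round its -x end and three grey buttons on top. The point is its centre, half-way up. The key to be read.
- key_blue_mid (a point): Black car key fob, a flat rounded block 66 long (its x axis) x 36 wide (its y) x 15 mm thick, 40 to 85 g, lying flat on the counter, with a blue tag sleeve round its -x end and three grey buttons on top. The point is its centre, half-way up. Not to be moved.
- key_red_mid (a point): Black car key fob, a flat rounded block 66 long (its x axis) x 36 wide (its y) x 15 mm thick, 40 to 85 g, lying flat on the counter, with a red tag sleeve round its -x end and three grey buttons on top. The point is its centre, half-way up. Not to be moved.
- mug: Blue mug, 80 mm across and 92 mm high, near the far edge; origin at the centre of its underside. Not to be moved.
- brake_pad: Sample brake pad lying flat, 148 (x) x 52 x 16 mm; origin at the centre of its underside. Not to be moved.
- stapler: Red and black stapler, 135 (x) x 36 x 56 mm; origin at the centre of its underside. Not to be moved.

How it is judged:
By the outcome, as a careful person would: the job done as asked, in the order asked, and still so for the second after the job is handed in, with the robot touching nothing.
It also fails if it takes over 69 s, if anything falls off the work surface, if the arm or the gripper's body presses on something with over 40 N, if the wrist force passes 120 N, or if a joint passes its speed limit or range.

### The arm

A 6-joint arm with a two-finger parallel gripper is mounted at the origin on the work surface. World frame = base frame: x ahead of the robot, y to its left, z up, the work surface at z = 0. Lengths are in m, angles in rad, forces in N, time in s.
With the tool pointing down it reaches from about 0.4 to 0.825 m from the base axis. Payload 7 kg.
Tool frame: the origin (TCP) lies on the centre line of the jaws, within the pads' length; the fingertips stand 22 mm ahead of it and the grasp point (between the pads) lies 3 mm ahead of it (arm.tcp_to_tips is the distance from the TCP to the fingertips, in m); z points along the fingers, y is the line along which they close (so a half turn about z gives the same grasp; the last joint's range is limited). The gripper opens to 88 mm and grips with 3 to 60 N. Pads are 19 mm wide; open, the fingers measure 130 mm over their backs; the gripper's body (78 mm by 193 mm) begins 47 mm behind the grasp point.
Start: joints at [1.534, 0.359, 0.012, 0, -1.224, -0.288], TCP at [0.215, 0.64, 0.249] pointing down, gripper open.
Joint ranges: [-3.07, 3.07], [-1.43, 2.12], [-1.02, 1.25], [-3.03, 1.67], [-3.05, -0], [-3.03, 3.03]. Speed limits (rad/s): [2.39, 2.39, 3.01, 3.14, 3.14, 3.14].

### API

Orientations are given as [roll, pitch, yaw] about the fixed x, y, z axes, in that order (R = Rz(yaw) Ry(pitch) Rx(roll)).
In Python, from station import arm gives the robot as it stands.
- The arm moves only by the tool jog_arm, never from a script. Its argument "targets" is a list of rows, each an object of numbers: "dx", "dy", "dz": the shift along the tool's x, y, z in mm; "rx", "ry", "rz": the turn, a rotation vector about the tool's x, y, z in rad; "gripper": the closure, from 0 (fully open) to 1 (shut). In form: [{"dx": .., "dy": .., "dz": .., "rx": .., "ry": .., "rz": .., "gripper": ..}, ...]. A call has exactly 8 rows; each row is the pose to reach, as a shift and turn from the pose commanded when the call began, along the tool's axes at that moment; what a row does not reach only later rows make up. A row lasts 1/12 s, in which the tool goes at most 41.7 mm and 7.16 degrees, less where a joint would pass 70% of its speed; a pose out of reach is approached as far as the arm can. A call with a gripper value outside its range is refused whole. The fingers move at their own pace and stop on an object; "force" is the grip in N (left out, the last holds). Time passes only in rows, so rows that repeat a pose let the fingers close, or fill a call up. It gives the time, the measured TCP pose, the force, the opening and the grip force at its end, in the units of the state.
- arm.get_state(): the state, without advancing time (a new reading comes with each control period).
- arm.grab_frame(name): name is "side" or "top" or "wrist"; returns a dict with "frame" (384x512x3 uint8, red, green, blue), "z_map" (384x512 float32, m along the optical axis (not along the pixel's ray), 0 where there is no reading), "fx", "fy", "cx", "cy" (pixels), "distortion" ([k1, k2, p1, p2, k3] as OpenCV has them; the pictures are not rectified), "view" (4x4, takes a point from world to camera coordinates). Camera axes: x right, y down, z forward; pixel columns grow to the right and rows downward; lengths in m; the calibration is good to about 2 mm. A picture is of the moment at which its call begins.
- arm.job_done(): hands the job in; it is judged then, once.
The state is a dict: "t": time; "q": joint angles; "qd": joint speeds; "joint_efforts": joint torques, N m; "eef_pos": TCP position; "ee_rot": TCP orientation; "force": force on the tool from outside, world axes, zero at the start; "moment": the same for the moment, N m; "width": finger opening in m; "gripper_force": force on a finger pad.
Only numpy, scipy, OpenCV 4.12 (cv2) and the standard library are available. Lean on these libraries where they do the work, as an engineer would, in place of code of your own. Each camera call takes 0.05 s, during which the arm holds its last target. There are 200 camera calls.

## Working session

There is one attempt and no reset: what is moved stays moved. The work goes in short steps, Python scripts to look and compute and a tool call to move; the robot and the scene stay as the last step left them, time stands still between calls to the robot, and variables do not carry over. Pictures are saved under pics/ and viewed, at most 10 in all, crops included, and the job is handed in when it is done.

Besides the shell and the picture viewer there is one more tool, called after "Call:" in YAML: its name, and indented under it one key for each argument. jog_arm: Moves the arm, as the interface text tells. Its arguments: {"type":"object","properties":{"targets":{"type":"array","items":{"type":"object","properties":{"dx":{"type":"number"},"dy":{"type":"number"},"dz":{"type":"number"},"rx":{"type":"number"},"ry":{"type":"number"},"rz":{"type":"number"},"gripper":{"type":"number"}}}},"force":{"type":"number"}},"required":["targets"]}

```bash
mkdir -p pics
cat > h.py <<'E'
import numpy as np, cv2
from station import arm
from scipy.spatial.transform import Rotation as R
def grab(n,save=None):
    f=arm.grab_frame(n)
    if save: cv2.imwrite('pics/'+save,cv2.cvtColor(f['frame'],cv2.COLOR_RGB2BGR))
    return f
def world(f):
    K=np.array([[f['fx'],0,f['cx']],[0,f['fy'],f['cy']],[0,0,1.]])
    h,w=f['z_map'].shape
    u,v=np.meshgrid(np.arange(w),np.arange(h))
    p=cv2.undistortPoints(np.stack([u,v],-1).reshape(-1,1,2).astype(float),K,np.array(f['distortion'],float)).reshape(h,w,2)
    z=f['z_map']; P=np.stack([p[...,0]*z,p[...,1]*z,z],-1)
    V=np.array(f['view']); return (P-V[:3,3])@V[:3,:3]
def tool(target,yaw=None):
    s=arm.get_state(); r=R.from_euler('xyz',s['ee_rot'])
    return r.inv().apply(np.array(target)-s['eef_pos'])*1000
E
python3 - <<'E'
from h import *
f=grab('top','top1.png'); np.save('top1.npy',world(f))
np.save('top1rgb.npy',f['frame'])
g=grab('side','side1.png')
s=arm.get_state(); print({k:np.round(v,3) for k,v in s.items()}, arm.tcp_to_tips)
print(np.array(f['view']).round(2))
E
```

```text
{'t': np.float64(0.1), 'q': array([ 1.534,  0.359,  0.011, -0.   , -1.224, -0.288]), 'qd': array([ 0.   , -0.003,  0.002,  0.002, -0.001,  0.001]), 'joint_efforts': array([-2.0000e-03, -5.8416e+01,  2.9375e+01,  7.0160e+00,  1.0000e-02,
       -0.0000e+00]), 'eef_pos': array([0.215, 0.639, 0.248]), 'ee_rot': array([ 3.14 , -0.   , -0.325]), 'force': array([-0.13 ,  0.549, -0.038]), 'moment': array([-0.039,  0.028, -0.014]), 'gripper_force': np.float64(0.0), 'width': np.float64(0.087)} 0.022
[[ 0.   -1.   -0.01 -0.06]
 [-1.   -0.   -0.09  0.61]
 [ 0.09  0.01 -1.    1.11]
 [ 0.    0.    0.    1.  ]]
```

View pics/top1.png

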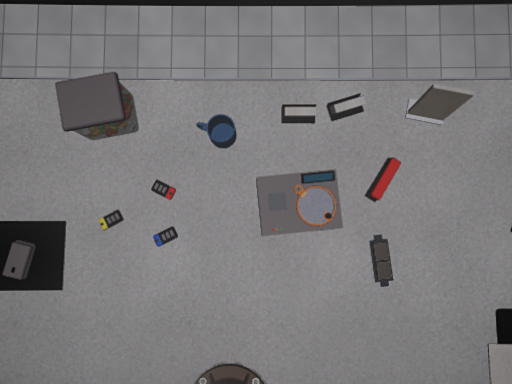

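View pics/side1.png

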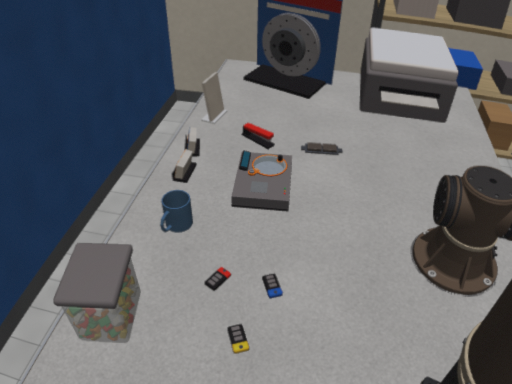

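The top view shows the yellow key at (111,219), blue at (166,236), red at (164,189). The reader is at about (300,203), with its cover shut or nearly so and the knob at (328,215). Next I'll measure these.

Run:
```python
from h import *
W=np.load('top1.npy'); I=np.load('top1rgb.npy').astype(int)
def reg(m,u0,u1,v0,v1):
    k=np.zeros(m.shape,bool); k[v0:v1,u0:u1]=True; return m&k
z=W[...,2]
print('counter z',np.median(z[280:340,100:200]))
for n,(u,v) in dict(y=(111,219),b=(166,236),r=(164,189)).items():
    m=reg((z>0.007)&(z<.03),u-22,u+22,v-20,v+20); P=W[m]
    r=cv2.minAreaRect((P[:,:2]*1000).astype(np.float32)); print(n,m.sum(),P.mean(0).round(4),r,z[m].max())
    d=np.linalg.svd(P[:,:2]-P[:,:2].mean(0))[2][0]; print('axis',d, np.degrees(np.arctan2(d[1],d[0])))
y=reg((I[...,0]>130)&(I[...,2]<90)&(I[...,1]>110),80,140,200,240); print('yellow',W[y].mean(0))
m=reg((z>0.03)&(z<.075),245,350,160,245); P=W[m]
r=cv2.minAreaRect((P[:,:2]*1000).astype(np.float32)); print('reader',m.sum(),r)
k=reg((z>0.056)&(z<.075),300,345,200,235); print('knob',k.sum(),W[k].mean(0),W[k][:,2].max())
k=reg((I.sum(2)<90),315,340,205,228); print('knobdark',k.sum(),W[k].mean(0))
k=reg((z>0.051),290,310,180,200); print('pin',k.sum(),W[k].mean(0) if k.any() else'')
k=reg((z>0.047),295,345,165,187); print('disp',k.sum(),W[k].mean(0))
for n,b in dict(mug=(195,240,110,150),stap=(360,405,150,205),brake=(365,400,230,290)).items():
    k=reg(z>.01,*b); print(n,W[k].min(0).round(3),W[k].max(0).round(3))
```

```text
counter z -9.73922229889582e-06
y 295 [0.5217 0.3491 0.0142] ((521.8147583007812, 350.4089050292969), (36.818336486816406, 68.67950439453125), 25.790237426757812) 0.020856723169045875
axis [-0.45573136  0.89011737] 117.11200131135126
b 280 [0.474  0.1889 0.0145] ((479.37103271484375, 180.93516540527344), (38.290428161621094, 88.7835693359375), 31.84685707092285) 0.02087122703046832
axis [ 0.48415877 -0.87498016] -61.04262783333286
r 279 [0.6132 0.1979 0.0145] ((617.5704345703125, 206.67787170410156), (84.43264770507812, 35.61012649536133), 63.71007537841797) 0.02218091151240424
axis [-0.41787823 -0.90850304] -114.70070376498337
yellow [0.51249266 0.37057422 0.01502589]
reader 4853 ((574.4882202148438, -197.6400909423828), (173.20005798339844, 230.3859100341797), 5.714447498321533)
knob 27 [ 0.53470089 -0.27532819  0.06507811] 0.06921536858299929
knobdark 0 [nan nan nan]
pin 49 [ 0.61477863 -0.20531717  0.05338731]
disp 356 [ 0.64344916 -0.24495334  0.06899262]
mug [ 0.512 -0.069  0.01 ] [0.818 0.097 1.161]
stap [ 0.512 -0.488  0.01 ] [ 0.71  -0.069  1.161]
brake [ 0.344 -0.464  0.01 ] [ 0.512 -0.069  1.161]<stdin>:15: RuntimeWarning: Mean of empty slice.
  ret = um.true_divide(
```

Call:
jog_arm:
  targets:
    - {"dx":29,"dy":27,"rz":0.12}
    - {"dx":58,"dy":54,"rz":0.24}
    - {"dx":87,"dy":81,"rz":0.36}
    - {"dx":116,"dy":108,"rz":0.48}
    - {"dx":145,"dy":135,"rz":0.6}
    - {"dx":174,"dy":162,"rz":0.72}
    - {"dx":203,"dy":189,"rz":0.84}
    - {"dx":232,"dy":216,"rz":0.96}

```text
invalid input at $.targets[0]: expected keys dx, dy, dz, rx, ry, rz, gripper
```

Run:
```python
from h import *
s=arm.get_state(); print({k:np.round(v,3) for k,v in s.items() if k in('t','q','eef_pos','ee_rot')}); print(tool([.53,-.05,.25]))
```

```text
{'t': np.float64(0.1), 'q': array([ 1.534,  0.359,  0.011, -0.   , -1.224, -0.288]), 'eef_pos': array([0.215, 0.639, 0.248]), 'ee_rot': array([ 3.14 , -0.   , -0.325])}
[518.26957295 552.82012874  -1.39772399]
```

Call:
jog_arm:
  targets:
    - {"dx":29,"dy":27,"dz":0,"rx":0,"ry":0,"rz":0.12,"gripper":0}
    - {"dx":58,"dy":54,"dz":0,"rx":0,"ry":0,"rz":0.24,"gripper":0}
    - {"dx":87,"dy":81,"dz":0,"rx":0,"ry":0,"rz":0.36,"gripper":0}
    - {"dx":116,"dy":108,"dz":0,"rx":0,"ry":0,"rz":0.48,"gripper":0.5}
    - {"dx":145,"dy":135,"dz":0,"rx":0,"ry":0,"rz":0.6,"gripper":0.5}
    - {"dx":174,"dy":162,"dz":0,"rx":0,"ry":0,"rz":0.72,"gripper":0.5}
    - {"dx":203,"dy":189,"dz":0,"rx":0,"ry":0,"rz":0.84,"gripper":0.5}
    - {"dx":232,"dy":216,"dz":0,"rx":0,"ry":0,"rz":0.96,"gripper":0.5}

```text
t: 0.77
eef_pos: [0.3667, 0.359, 0.2484]
ee_rot: [3.141, -0.0, -1.29]
force: [0.7, 0.9, 0.4]
width: 0.0599
gripper_force: 0.0
```

Run:
```python
from h import *
s=arm.get_state(); print({k:np.round(v,3) for k,v in s.items() if k in('t','q','eef_pos','ee_rot','width')}); print(tool([.48,-.03,.249]),tool([.535,-.275,.2]))
```

```text
{'t': np.float64(0.767), 'q': array([ 1.158,  0.091, -0.339, -0.   , -1.141, -0.877]), 'eef_pos': array([0.367, 0.359, 0.248]), 'ee_rot': array([ 3.141, -0.   , -1.29 ]), 'width': np.float64(0.06)}
[405.13432664  -1.25310089  -0.54482847] [655.78320977  13.68779167  48.47462799]
```

Call:
jog_arm:
  targets:
    - {"dx":41,"dy":0,"dz":0,"rx":0,"ry":0,"rz":0.12,"gripper":0.5}
    - {"dx":82,"dy":0,"dz":0,"rx":0,"ry":0,"rz":0.24,"gripper":0.5}
    - {"dx":123,"dy":0,"dz":0,"rx":0,"ry":0,"rz":0.36,"gripper":0.5}
    - {"dx":164,"dy":0,"dz":0,"rx":0,"ry":0,"rz":0.48,"gripper":0.5}
    - {"dx":205,"dy":0,"dz":0,"rx":0,"ry":0,"rz":0.6,"gripper":0.5}
    - {"dx":246,"dy":0,"dz":0,"rx":0,"ry":0,"rz":0.72,"gripper":0.5}
    - {"dx":287,"dy":0,"dz":0,"rx":0,"ry":0,"rz":0.84,"gripper":0.5}
    - {"dx":328,"dy":0,"dz":0,"rx":0,"ry":0,"rz":0.96,"gripper":0.5}

```text
t: 1.43
eef_pos: [0.4587, 0.0443, 0.2487]
ee_rot: [-3.142, 0.0, -2.25]
force: [0.7, 1.2, -0.1]
width: 0.0437
gripper_force: 0.0
```

Run:
```python
from h import *
s=arm.get_state(); print({k:np.round(v,3) for k,v in s.items() if k in('t','q','eef_pos','ee_rot','width')}); print(tool([.535,-.275,.2]))
```

```text
{'t': np.float64(1.433), 'q': array([ 0.525, -0.002, -0.438, -0.   , -1.135, -1.205]), 'eef_pos': array([0.459, 0.044, 0.249]), 'ee_rot': array([-3.142,  0.   , -2.25 ]), 'width': np.float64(0.044)}
[ 200.42338435 -259.95803661   48.6137358 ]
```

Call:
jog_arm:
  targets:
    - {"dx":25,"dy":-32,"dz":0,"rx":0,"ry":0,"rz":0.04,"gripper":0.5}
    - {"dx":50,"dy":-65,"dz":0,"rx":0,"ry":0,"rz":0.08,"gripper":0.5}
    - {"dx":75,"dy":-97,"dz":0,"rx":0,"ry":0,"rz":0.08,"gripper":0.5}
    - {"dx":100,"dy":-130,"dz":0,"rx":0,"ry":0,"rz":0.08,"gripper":0.5}
    - {"dx":125,"dy":-162,"dz":0,"rx":0,"ry":0,"rz":0.08,"gripper":0.5}
    - {"dx":150,"dy":-195,"dz":0,"rx":0,"ry":0,"rz":0.08,"gripper":0.5}
    - {"dx":175,"dy":-227,"dz":0,"rx":0,"ry":0,"rz":0.08,"gripper":0.5}
    - {"dx":200,"dy":-260,"dz":0,"rx":0,"ry":0,"rz":0.08,"gripper":0.5}

```text
t: 2.1
eef_pos: [0.537, -0.2744, 0.2482]
ee_rot: [3.141, -0.0, -2.325]
force: [1.6, 0.0, -0.5]
width: 0.0438
gripper_force: 0.0
```

Run:
```python
from h import *
f=grab('wrist','w1.png'); W=world(f); np.save('w1.npy',W); np.save('w1rgb.npy',f['frame'])
s=arm.get_state(); print({k:np.round(v,3) for k,v in s.items() if k in('t','q','eef_pos','ee_rot','width')})
z=W[...,2]; k=(z>.058)&(z<.075); n,l,st,c=cv2.connectedComponentsWithStats(k.astype(np.uint8))
for i in range(1,n):
    if st[i,4]>40: P=W[l==i]; print(st[i],P.mean(0).round(4),P.min(0).round(3),P.max(0).round(3))
```

```text
{'t': np.float64(2.15), 'q': array([-0.157,  0.249, -0.148,  0.002, -1.176, -0.6  ]), 'eef_pos': array([ 0.538, -0.28 ,  0.247]), 'ee_rot': array([-3.141e+00, -3.000e-03, -2.327e+00]), 'width': np.float64(0.044)}
[253 166  14  15 159] [ 0.5366 -0.2766  0.0653] [ 0.529 -0.284  0.058] [ 0.544 -0.269  0.068]
[ 40 289  20  22 287] [ 0.8528 -0.3391  0.0609] [ 0.842 -0.358  0.058] [ 0.865 -0.322  0.064]
```

View pics/w1.png

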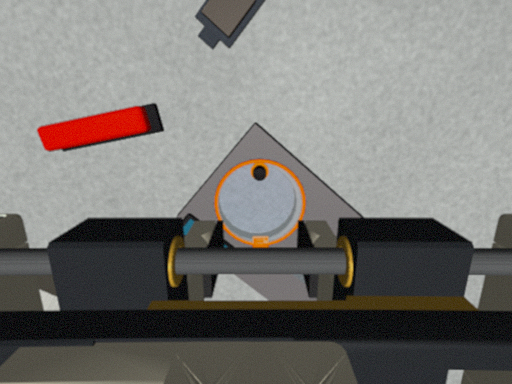

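The wrist view shows the knob at (260,172) on the clear disc. It measures (0.5365, -0.2765), so the cover is about 0.06 rad ajar. I'll descend around the knob.

Call:
jog_arm:
  targets:
    - {"dx":0,"dy":0,"dz":35,"rx":0,"ry":0,"rz":0,"gripper":0.5}
    - {"dx":0,"dy":0,"dz":70,"rx":0,"ry":0,"rz":0,"gripper":0.5}
    - {"dx":0,"dy":0,"dz":105,"rx":0,"ry":0,"rz":0,"gripper":0.5}
    - {"dx":0,"dy":0,"dz":135,"rx":0,"ry":0,"rz":0,"gripper":0.5}
    - {"dx":0,"dy":0,"dz":150,"rx":0,"ry":0,"rz":0,"gripper":0.5}
    - {"dx":0,"dy":0,"dz":150,"rx":0,"ry":0,"rz":0,"gripper":0.5}
    - {"dx":0,"dy":0,"dz":150,"rx":0,"ry":0,"rz":0,"gripper":0.5}
    - {"dx":0,"dy":0,"dz":150,"rx":0,"ry":0,"rz":0,"gripper":0.5}

```text
t: 2.82
eef_pos: [0.5381, -0.2725, 0.0998]
ee_rot: [-3.14, 0.0, -2.324]
force: [-0.3, 1.0, -0.0]
width: 0.0437
gripper_force: 0.0
```

Run:
```python
from h import *
s=arm.get_state(); print({k:np.round(v,4) for k,v in s.items() if k in('t','q','eef_pos','ee_rot','width')}); print(tool([.5365,-.2765,.077]))
# arc rows (in tool frame at start, pure yaw), from knob pose phi0 to phi
pin=np.array([.612,-.1945]); p0=np.array([.5365,-.2765]); v=p0-pin; f0=np.arctan2(v[1],v[0]); y=s['ee_rot'][2]
for a in np.arange(0,2.0,.12):
    p=pin+R.from_euler('z',-a).apply([*v,0])[:2]; d=(p-p0)*1000
    print(round(a,2),p.round(3),(d@[np.cos(y),np.sin(y)]).round(0),(d@[np.sin(y),-np.cos(y)]).round(0))
```

```text
{'t': np.float64(2.8167), 'q': array([-1.449e-01,  3.748e-01, -3.372e-01,  6.000e-04, -8.573e-01,
       -6.091e-01]), 'eef_pos': array([ 0.5381, -0.2725,  0.0998]), 'ee_rot': array([-3.1401e+00,  5.0000e-04, -2.3244e+00]), 'width': np.float64(0.0437)}
[ 4.00784083 -1.55039925 22.79599655]
0.0 [ 0.536 -0.276] 0.0 0.0
0.12 [ 0.527 -0.267] -1.0 13.0
0.24 [ 0.519 -0.256] -3.0 27.0
0.36 [ 0.512 -0.245] -7.0 39.0
0.48 [ 0.507 -0.232] -12.0 52.0
0.6 [ 0.503 -0.22 ] -19.0 63.0
0.72 [ 0.501 -0.206] -27.0 74.0
0.84 [ 0.501 -0.193] -36.0 83.0
0.96 [ 0.502 -0.18 ] -47.0 92.0
1.08 [ 0.504 -0.167] -58.0 99.0
1.2 [ 0.508 -0.154] -70.0 105.0
1.32 [ 0.514 -0.142] -83.0 109.0
1.44 [ 0.521 -0.13 ] -96.0 111.0
1.56 [ 0.529 -0.12 ] -109.0 112.0
1.68 [ 0.539 -0.111] -123.0 112.0
1.8 [ 0.549 -0.102] -136.0 110.0
1.92 [ 0.561 -0.096] -149.0 106.0
```

Call:
jog_arm:
  targets:
    - {"dx":4,"dy":-1,"dz":8,"rx":0,"ry":0,"rz":0,"gripper":0.5}
    - {"dx":4,"dy":-1,"dz":16,"rx":0,"ry":0,"rz":0,"gripper":0.5}
    - {"dx":4,"dy":-1,"dz":22,"rx":0,"ry":0,"rz":0,"gripper":0.6}
    - {"dx":4,"dy":-1,"dz":22,"rx":0,"ry":0,"rz":0,"gripper":0.72}
    - {"dx":4,"dy":-1,"dz":22,"rx":0,"ry":0,"rz":0,"gripper":0.74}
    - {"dx":4,"dy":-1,"dz":22,"rx":0,"ry":0,"rz":0,"gripper":0.74}
    - {"dx":4,"dy":-1,"dz":22,"rx":0,"ry":0,"rz":0,"gripper":0.74}
    - {"dx":4,"dy":-1,"dz":22,"rx":0,"ry":0,"rz":0,"gripper":0.74}

```text
t: 3.48
eef_pos: [0.5354, -0.2759, 0.0769]
ee_rot: [-3.141, 0.0, -2.325]
force: [-0.5, -0.3, 0.1]
width: 0.023
gripper_force: 0.0
```

Call:
jog_arm:
  targets:
    - {"dx":-1,"dy":13,"dz":0,"rx":0,"ry":0,"rz":0.12,"gripper":0.74}
    - {"dx":-3,"dy":27,"dz":0,"rx":0,"ry":0,"rz":0.24,"gripper":0.74}
    - {"dx":-7,"dy":39,"dz":0,"rx":0,"ry":0,"rz":0.36,"gripper":0.74}
    - {"dx":-12,"dy":52,"dz":0,"rx":0,"ry":0,"rz":0.48,"gripper":0.74}
    - {"dx":-19,"dy":63,"dz":0,"rx":0,"ry":0,"rz":0.6,"gripper":0.74}
    - {"dx":-27,"dy":74,"dz":0,"rx":0,"ry":0,"rz":0.72,"gripper":0.74}
    - {"dx":-36,"dy":83,"dz":0,"rx":0,"ry":0,"rz":0.84,"gripper":0.74}
    - {"dx":-36,"dy":83,"dz":0,"rx":0,"ry":0,"rz":0.84,"gripper":0.74}

```text
t: 4.15
eef_pos: [0.4994, -0.1914, 0.077]
ee_rot: [3.141, 0.001, 3.112]
force: [-0.7, -0.5, 0.6]
width: 0.0226
gripper_force: 0.0
```

Run:
```python
from h import *
s=arm.get_state(); print({k:np.round(v,4) for k,v in s.items() if k in('t','q','eef_pos','ee_rot','width','force')})
f=grab('side','s2.png')
pin=np.array([.612,-.1945]); p0=s['eef_pos'][:2]; v=np.array([.5365,-.2765])-pin; y=s['ee_rot'][2]
for a in np.arange(.96,2.0,.12):
    p=pin+R.from_euler('z',-a).apply([*v,0])[:2]; d=(p-p0)*1000
    print(round(a,2),p.round(3),(d@[np.cos(y),np.sin(y)]).round(0),(d@[np.sin(y),-np.cos(y)]).round(0))
cv2.imwrite('pics/s2c.png',cv2.resize(cv2.cvtColor(f['frame'][100:260,200:420],cv2.COLOR_RGB2BGR),None,fx=3,fy=3))
```

```text
{'t': np.float64(4.15), 'q': array([ 6.0000e-04,  3.0850e-01, -5.1130e-01, -2.0000e-04, -7.5030e-01,
       -1.6004e+00]), 'eef_pos': array([ 0.4994, -0.1914,  0.077 ]), 'ee_rot': array([3.1414e+00, 8.0000e-04, 3.1125e+00]), 'force': array([-0.7021, -0.5364,  0.6395]), 'width': np.float64(0.0226)}
0.96 [ 0.502 -0.18 ] -2.0 12.0
1.08 [ 0.504 -0.167] -4.0 25.0
1.2 [ 0.508 -0.154] -8.0 38.0
1.32 [ 0.514 -0.142] -13.0 50.0
1.44 [ 0.521 -0.13 ] -20.0 62.0
1.56 [ 0.529 -0.12 ] -28.0 72.0
1.68 [ 0.539 -0.111] -37.0 82.0
1.8 [ 0.549 -0.102] -47.0 91.0
1.92 [ 0.561 -0.096] -59.0 98.0
```

View pics/s2c.png

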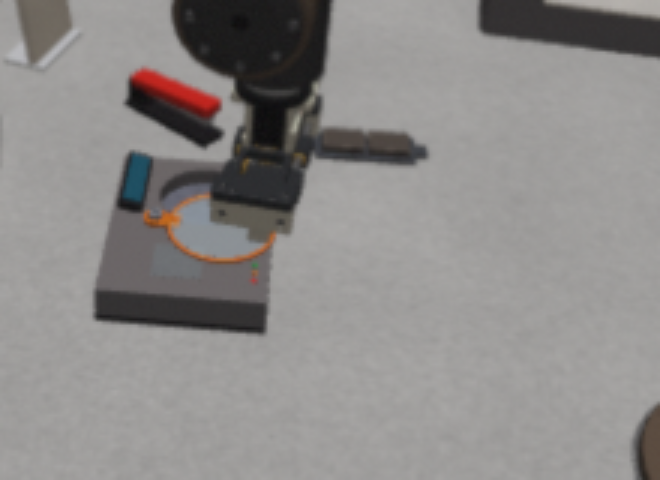

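The side view shows the cover about half open, following the gripper, with the tray partly uncovered. I'll continue the arc.

Call:
jog_arm:
  targets:
    - {"dx":-2,"dy":12,"dz":0,"rx":0,"ry":0,"rz":0.12,"gripper":0.74}
    - {"dx":-4,"dy":25,"dz":0,"rx":0,"ry":0,"rz":0.24,"gripper":0.74}
    - {"dx":-8,"dy":38,"dz":0,"rx":0,"ry":0,"rz":0.36,"gripper":0.74}
    - {"dx":-13,"dy":50,"dz":0,"rx":0,"ry":0,"rz":0.48,"gripper":0.74}
    - {"dx":-20,"dy":62,"dz":0,"rx":0,"ry":0,"rz":0.6,"gripper":0.74}
    - {"dx":-28,"dy":72,"dz":0,"rx":0,"ry":0,"rz":0.72,"gripper":0.74}
    - {"dx":-37,"dy":82,"dz":0,"rx":0,"ry":0,"rz":0.84,"gripper":0.74}
    - {"dx":-43,"dy":88,"dz":0,"rx":0,"ry":0,"rz":0.92,"gripper":0.74}

```text
t: 4.87
eef_pos: [0.5451, -0.1057, 0.0766]
ee_rot: [-3.141, 0.0, 2.197]
force: [-0.1, -1.6, -0.5]
width: 0.022
gripper_force: 0.5
```

Run:
```python
from h import *
s=arm.get_state(); print({k:np.round(v,4) for k,v in s.items() if k in('t','q','eef_pos','ee_rot','width','force')})
pin=np.array([.612,-.1945]); p0=s['eef_pos'][:2]; v=np.array([.5365,-.2765])-pin; y=s['ee_rot'][2]
for a in np.arange(1.76,2.0,.03):
    p=pin+R.from_euler('z',-a).apply([*v,0])[:2]; d=(p-p0)*1000
    print(round(a,2),p.round(3),(d@[np.cos(y),np.sin(y)]).round(1),(d@[np.sin(y),-np.cos(y)]).round(1))
```

```text
{'t': np.float64(4.8667), 'q': array([ 1.6130e-01,  3.3780e-01, -4.6610e-01,  3.0000e-04, -7.6710e-01,
       -2.6773e+00]), 'eef_pos': array([ 0.5451, -0.1057,  0.0766]), 'ee_rot': array([-3.1414e+00,  1.0000e-04,  2.1966e+00]), 'force': array([-0.121 , -1.6205, -0.4887]), 'width': np.float64(0.022)}
1.76 [ 0.546 -0.105] 0.3 0.9
1.79 [ 0.548 -0.103] 0.3 4.3
1.82 [ 0.551 -0.101] 0.2 7.6
1.85 [ 0.554 -0.099] -0.0 10.9
1.88 [ 0.557 -0.098] -0.3 14.3
1.91 [ 0.56  -0.096] -0.8 17.6
1.94 [ 0.563 -0.094] -1.3 20.9
1.97 [ 0.566 -0.093] -1.9 24.2
```

Call:
jog_arm:
  targets:
    - {"dx":0,"dy":3,"dz":0,"rx":0,"ry":0,"rz":0.02,"gripper":0.74}
    - {"dx":0,"dy":6,"dz":0,"rx":0,"ry":0,"rz":0.04,"gripper":0.74}
    - {"dx":0,"dy":8,"dz":0,"rx":0,"ry":0,"rz":0.06,"gripper":0.74}
    - {"dx":0,"dy":10,"dz":0,"rx":0,"ry":0,"rz":0.08,"gripper":0.74}
    - {"dx":0,"dy":12,"dz":0,"rx":0,"ry":0,"rz":0.1,"gripper":0.74}
    - {"dx":0,"dy":13,"dz":0,"rx":0,"ry":0,"rz":0.1,"gripper":0.74}
    - {"dx":0,"dy":14,"dz":0,"rx":0,"ry":0,"rz":0.1,"gripper":0.74}
    - {"dx":0,"dy":14,"dz":0,"rx":0,"ry":0,"rz":0.1,"gripper":0.74}

```text
t: 5.53
eef_pos: [0.5558, -0.0976, 0.0766]
ee_rot: [3.142, 0.0, 2.099]
force: [-0.7, -0.9, -0.0]
width: 0.0228
gripper_force: 0.2
```

Call:
jog_arm:
  targets:
    - {"dx":0,"dy":1,"dz":0,"rx":0,"ry":0,"rz":0,"gripper":0.74}
    - {"dx":0,"dy":2,"dz":0,"rx":0,"ry":0,"rz":0,"gripper":0.74}
    - {"dx":0,"dy":3,"dz":0,"rx":0,"ry":0,"rz":0,"gripper":0.74}
    - {"dx":0,"dy":4,"dz":0,"rx":0,"ry":0,"rz":0,"gripper":0.74}
    - {"dx":0,"dy":5,"dz":0,"rx":0,"ry":0,"rz":0,"gripper":0.74}
    - {"dx":0,"dy":6,"dz":0,"rx":0,"ry":0,"rz":0,"gripper":0.74}
    - {"dx":0,"dy":6,"dz":0,"rx":0,"ry":0,"rz":0,"gripper":0.74}
    - {"dx":0,"dy":6,"dz":0,"rx":0,"ry":0,"rz":0,"gripper":0.74}

```text
t: 6.2
eef_pos: [0.5583, -0.0958, 0.0763]
ee_rot: [-3.136, -0.001, 2.098]
force: [-8.5, -6.1, 5.2]
width: 0.0228
gripper_force: 4.8
```

The cover is at its stop: about 10 N, with no further travel. I'll back off, open and rise.

Call:
jog_arm:
  targets:
    - {"dx":0,"dy":-3,"dz":0,"rx":0,"ry":0,"rz":0,"gripper":0.74}
    - {"dx":0,"dy":-6,"dz":0,"rx":0,"ry":0,"rz":0,"gripper":0.6}
    - {"dx":0,"dy":-6,"dz":0,"rx":0,"ry":0,"rz":0,"gripper":0.5}
    - {"dx":0,"dy":-6,"dz":-15,"rx":0,"ry":0,"rz":0,"gripper":0.5}
    - {"dx":0,"dy":-6,"dz":-45,"rx":0,"ry":0,"rz":-0.1,"gripper":0.3}
    - {"dx":0,"dy":-6,"dz":-85,"rx":0,"ry":0,"rz":-0.22,"gripper":0.3}
    - {"dx":0,"dy":-6,"dz":-120,"rx":0,"ry":0,"rz":-0.34,"gripper":0.3}
    - {"dx":0,"dy":-6,"dz":-150,"rx":0,"ry":0,"rz":-0.46,"gripper":0.3}

```text
t: 6.87
eef_pos: [0.5565, -0.0974, 0.2295]
ee_rot: [3.14, 0.002, 2.565]
force: [1.2, 0.6, -0.3]
width: 0.0598
gripper_force: 0.0
```

Run:
```python
from h import *
s=arm.get_state(); print({k:np.round(v,4) for k,v in s.items() if k in('t','q','eef_pos','ee_rot','width','force')})
print(tool([.522,.35,.2]))
f=grab('wrist'); W=world(f); z=W[...,2]; k=(z>.059)&(z<.075); n,l,st,c=cv2.connectedComponentsWithStats(k.astype(np.uint8))
for i in range(1,n):
    if st[i,4]>40: P=W[l==i]; print(st[i],P.mean(0).round(4),P.min(0).round(3),P.max(0).round(3))
```

```text
{'t': np.float64(6.8667), 'q': array([ 1.7330e-01,  1.9070e-01, -2.6490e-01,  4.0000e-04, -1.1123e+00,
       -2.3210e+00]), 'eef_pos': array([ 0.5565, -0.0974,  0.2295]), 'ee_rot': array([3.1399e+00, 2.3000e-03, 2.5649e+00]), 'force': array([ 1.205 ,  0.6385, -0.3321]), 'width': np.float64(0.0598)}
[272.96133811 356.1446003   29.50172332]
[252 170  15  15 173] [ 0.5553 -0.0968  0.0654] [ 0.548 -0.105  0.06 ] [ 0.563 -0.089  0.068]
```

Knob at (0.5553, -0.0968), which matches fully aside. Now to the yellow key.

Call:
jog_arm:
  targets:
    - {"dx":25,"dy":32,"dz":0,"rx":0,"ry":0,"rz":-0.12,"gripper":0.3}
    - {"dx":50,"dy":65,"dz":0,"rx":0,"ry":0,"rz":-0.24,"gripper":0.2}
    - {"dx":75,"dy":97,"dz":0,"rx":0,"ry":0,"rz":-0.36,"gripper":0.2}
    - {"dx":100,"dy":130,"dz":0,"rx":0,"ry":0,"rz":-0.48,"gripper":0.2}
    - {"dx":125,"dy":162,"dz":0,"rx":0,"ry":0,"rz":-0.6,"gripper":0.2}
    - {"dx":150,"dy":195,"dz":0,"rx":0,"ry":0,"rz":-0.72,"gripper":0.2}
    - {"dx":175,"dy":227,"dz":0,"rx":0,"ry":0,"rz":-0.84,"gripper":0.2}
    - {"dx":199,"dy":260,"dz":0,"rx":0,"ry":0,"rz":-0.96,"gripper":0.2}

```text
t: 7.58
eef_pos: [0.5323, 0.2315, 0.2268]
ee_rot: [3.141, 0.001, -2.759]
force: [0.8, -0.5, -0.3]
width: 0.0699
gripper_force: 0.0
```

Run:
```python
from h import *
s=arm.get_state(); print({k:np.round(v,4) for k,v in s.items() if k in('t','q','eef_pos','ee_rot','width')})
print(tool([.522,.35,.23]))
```

```text
{'t': np.float64(7.5833), 'q': array([ 7.4690e-01,  2.1900e-01, -2.3470e-01, -2.0000e-04, -1.1157e+00,
       -1.9351e+00]), 'eef_pos': array([0.5323, 0.2315, 0.2268]), 'ee_rot': array([ 3.1409e+00,  1.3000e-03, -2.7590e+00]), 'width': np.float64(0.0699)}
[-34.68864587 113.76579003  -3.10794091]
```

Call:
jog_arm:
  targets:
    - {"dx":-9,"dy":28,"dz":0,"rx":0,"ry":0,"rz":-0.12,"gripper":0.2}
    - {"dx":-18,"dy":57,"dz":0,"rx":0,"ry":0,"rz":-0.24,"gripper":0.2}
    - {"dx":-26,"dy":85,"dz":0,"rx":0,"ry":0,"rz":-0.36,"gripper":0.2}
    - {"dx":-35,"dy":114,"dz":0,"rx":0,"ry":0,"rz":-0.48,"gripper":0.2}
    - {"dx":-35,"dy":114,"dz":0,"rx":0,"ry":0,"rz":-0.6,"gripper":0.2}
    - {"dx":-35,"dy":114,"dz":0,"rx":0,"ry":0,"rz":-0.72,"gripper":0.2}
    - {"dx":-35,"dy":114,"dz":0,"rx":0,"ry":0,"rz":-0.84,"gripper":0.2}
    - {"dx":-35,"dy":114,"dz":0,"rx":0,"ry":0,"rz":-0.96,"gripper":0.2}

```text
t: 8.25
eef_pos: [0.5233, 0.3488, 0.2261]
ee_rot: [3.142, 0.0, -1.799]
force: [0.3, 0.2, 0.2]
width: 0.0702
gripper_force: 0.0
```

Call:
jog_arm:
  targets:
    - {"dx":0,"dy":0,"dz":0,"rx":0,"ry":0,"rz":-0.12,"gripper":0.2}
    - {"dx":0,"dy":0,"dz":0,"rx":0,"ry":0,"rz":-0.24,"gripper":0.2}
    - {"dx":0,"dy":0,"dz":0,"rx":0,"ry":0,"rz":-0.36,"gripper":0.2}
    - {"dx":0,"dy":0,"dz":0,"rx":0,"ry":0,"rz":-0.48,"gripper":0.2}
    - {"dx":0,"dy":0,"dz":0,"rx":0,"ry":0,"rz":-0.6,"gripper":0.2}
    - {"dx":0,"dy":0,"dz":0,"rx":0,"ry":0,"rz":-0.68,"gripper":0.2}
    - {"dx":0,"dy":0,"dz":0,"rx":0,"ry":0,"rz":-0.68,"gripper":0.2}
    - {"dx":0,"dy":0,"dz":0,"rx":0,"ry":0,"rz":-0.68,"gripper":0.2}

```text
t: 8.92
eef_pos: [0.5234, 0.3482, 0.2264]
ee_rot: [-3.141, 0.0, -1.128]
force: [0.5, 0.4, -0.4]
width: 0.0704
gripper_force: 0.0
```

Run:
```python
from h import *
s=arm.get_state(); print({k:np.round(v,4) for k,v in s.items() if k in('t','q','eef_pos','ee_rot','width')})
f=grab('wrist','w2.png'); W=world(f); z=W[...,2]; I=f['frame'].astype(int)
k=(z>.006)&(z<.022)&(np.hypot(W[...,0]-.522,W[...,1]-.35)<.06); n,l,st,c=cv2.connectedComponentsWithStats(k.astype(np.uint8)); i=1+st[1:,4].argmax(); k=l==i
P=W[k]; r=cv2.minAreaRect((P[:,:2]*1000).astype(np.float32)); print(st[i],P.mean(0).round(4),r)
d=np.linalg.svd(P[:,:2]-P[:,:2].mean(0))[2][0]; print(np.degrees(np.arctan2(d[1],d[0])))
print(tool([r[0][0]/1000,r[0][1]/1000,.024]))
```

```text
{'t': np.float64(8.9167), 'q': array([ 8.9700e-01,  2.9760e-01, -1.2830e-01, -1.0000e-04, -1.1446e+00,
       -4.5400e-01]), 'eef_pos': array([0.5234, 0.3482, 0.2264]), 'ee_rot': array([-3.1413e+00,  3.0000e-04, -1.1278e+00]), 'width': np.float64(0.0704)}
[ 244  145   31   53 1473] [0.5249 0.3496 0.0147] ((524.091064453125, 351.2261047363281), (36.16889190673828, 66.74720001220703), 27.67677879333496)
117.88514585086347
[ -2.44752581  -1.90761088 202.42455264]
```

View pics/w2.png

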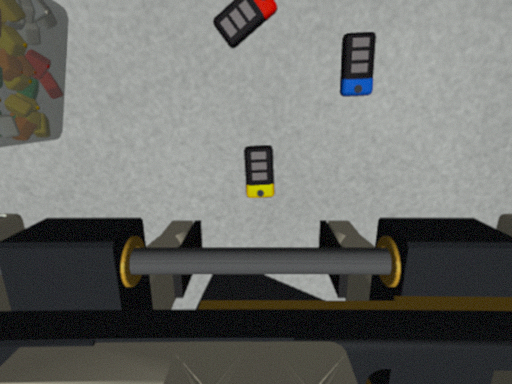

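The wrist view shows the yellow key at (260,172), aligned with the tool. Descending to grasp.

Call:
jog_arm:
  targets:
    - {"dx":-2,"dy":-2,"dz":35,"rx":0,"ry":0,"rz":-0.04,"gripper":0.2}
    - {"dx":-2,"dy":-2,"dz":75,"rx":0,"ry":0,"rz":-0.04,"gripper":0.2}
    - {"dx":-2,"dy":-2,"dz":115,"rx":0,"ry":0,"rz":-0.04,"gripper":0.2}
    - {"dx":-2,"dy":-2,"dz":150,"rx":0,"ry":0,"rz":-0.04,"gripper":0.2}
    - {"dx":-2,"dy":-2,"dz":175,"rx":0,"ry":0,"rz":-0.04,"gripper":0.2}
    - {"dx":-2,"dy":-2,"dz":190,"rx":0,"ry":0,"rz":-0.04,"gripper":0.2}
    - {"dx":-2,"dy":-2,"dz":198,"rx":0,"ry":0,"rz":-0.04,"gripper":0.2}
    - {"dx":-2,"dy":-2,"dz":200,"rx":0,"ry":0,"rz":-0.04,"gripper":0.2}

```text
t: 9.63
eef_pos: [0.5238, 0.35, 0.0249]
ee_rot: [3.139, -0.001, -1.087]
force: [-0.6, -0.3, 0.5]
width: 0.0695
gripper_force: 0.0
```

Call:
jog_arm:
  targets:
    - {"dx":0,"dy":0,"dz":0,"rx":0,"ry":0,"rz":0,"gripper":0.5}
    - {"dx":0,"dy":0,"dz":0,"rx":0,"ry":0,"rz":0,"gripper":0.7}
    - {"dx":0,"dy":0,"dz":0,"rx":0,"ry":0,"rz":0,"gripper":0.7}
    - {"dx":0,"dy":0,"dz":0,"rx":0,"ry":0,"rz":0,"gripper":0.7}
    - {"dx":0,"dy":0,"dz":0,"rx":0,"ry":0,"rz":0,"gripper":0.7}
    - {"dx":0,"dy":0,"dz":0,"rx":0,"ry":0,"rz":0,"gripper":0.7}
    - {"dx":0,"dy":0,"dz":0,"rx":0,"ry":0,"rz":0,"gripper":0.7}
    - {"dx":0,"dy":0,"dz":0,"rx":0,"ry":0,"rz":0,"gripper":0.7}
  force: 20

```text
t: 10.3
eef_pos: [0.5245, 0.3508, 0.0273]
ee_rot: [-3.141, 0.0, -1.085]
force: [-2.3, -1.0, 6.2]
width: 0.0359
gripper_force: 20.0
```

Call:
jog_arm:
  targets:
    - {"dx":0,"dy":0,"dz":-10,"rx":0,"ry":0,"rz":0,"gripper":0.7}
    - {"dx":0,"dy":0,"dz":-30,"rx":0,"ry":0,"rz":0,"gripper":0.7}
    - {"dx":0,"dy":0,"dz":-60,"rx":0,"ry":0,"rz":0,"gripper":0.7}
    - {"dx":0,"dy":0,"dz":-90,"rx":0,"ry":0,"rz":0,"gripper":0.7}
    - {"dx":20,"dy":9,"dz":-115,"rx":0,"ry":0,"rz":0,"gripper":0.7}
    - {"dx":50,"dy":22,"dz":-130,"rx":0,"ry":0,"rz":0,"gripper":0.7}
    - {"dx":85,"dy":37,"dz":-135,"rx":0,"ry":0,"rz":0,"gripper":0.7}
    - {"dx":120,"dy":53,"dz":-135,"rx":0,"ry":0,"rz":0,"gripper":0.7}

```text
t: 10.97
eef_pos: [0.5341, 0.2193, 0.1641]
ee_rot: [-3.138, 0.001, -1.083]
force: [0.6, -0.4, 0.4]
width: 0.036
gripper_force: 20.0
```

Call:
jog_arm:
  targets:
    - {"dx":37,"dy":16,"dz":0,"rx":0,"ry":0,"rz":0,"gripper":0.7}
    - {"dx":74,"dy":32,"dz":0,"rx":0,"ry":0,"rz":0,"gripper":0.7}
    - {"dx":111,"dy":49,"dz":0,"rx":0,"ry":0,"rz":0,"gripper":0.7}
    - {"dx":148,"dy":65,"dz":0,"rx":0,"ry":0,"rz":0,"gripper":0.7}
    - {"dx":185,"dy":81,"dz":0,"rx":0,"ry":0,"rz":0,"gripper":0.7}
    - {"dx":222,"dy":98,"dz":0,"rx":0,"ry":0,"rz":0,"gripper":0.7}
    - {"dx":259,"dy":114,"dz":0,"rx":0,"ry":0,"rz":0,"gripper":0.7}
    - {"dx":285,"dy":126,"dz":0,"rx":0,"ry":0,"rz":0,"gripper":0.7}

```text
t: 11.63
eef_pos: [0.5549, -0.0941, 0.1622]
ee_rot: [-3.141, -0.0, -1.086]
force: [0.4, 0.5, -0.6]
width: 0.0355
gripper_force: 20.0
```

Run:
```python
from h import *
s=arm.get_state(); print({k:np.round(v,4) for k,v in s.items() if k in('t','q','eef_pos','ee_rot','width','gripper_force')})
print(tool([.5676,-.2486,.16]))
```

```text
{'t': np.float64(11.6333), 'q': array([ 1.800e-01,  2.481e-01, -3.572e-01,  2.000e-04, -9.652e-01,
        3.049e-01]), 'eef_pos': array([ 0.5549, -0.0941,  0.1622]), 'ee_rot': array([-3.1414e+00, -3.0000e-04, -1.0858e+00]), 'gripper_force': np.float64(20.0006), 'width': np.float64(0.0355)}
[142.6547515   60.79045625   2.21533085]
```

Call:
jog_arm:
  targets:
    - {"dx":36,"dy":15,"dz":0,"rx":0,"ry":0,"rz":0,"gripper":0.7}
    - {"dx":72,"dy":30,"dz":0,"rx":0,"ry":0,"rz":0,"gripper":0.7}
    - {"dx":108,"dy":46,"dz":0,"rx":0,"ry":0,"rz":0,"gripper":0.7}
    - {"dx":135,"dy":57,"dz":0,"rx":0,"ry":0,"rz":0,"gripper":0.7}
    - {"dx":143,"dy":61,"dz":0,"rx":0,"ry":0,"rz":0,"gripper":0.7}
    - {"dx":143,"dy":61,"dz":0,"rx":0,"ry":0,"rz":0,"gripper":0.7}
    - {"dx":143,"dy":61,"dz":0,"rx":0,"ry":0,"rz":0,"gripper":0.7}
    - {"dx":143,"dy":61,"dz":0,"rx":0,"ry":0,"rz":0,"gripper":0.7}

```text
t: 12.3
eef_pos: [0.5679, -0.2454, 0.1617]
ee_rot: [-3.142, 0.0, -1.085]
force: [-0.1, -0.5, -0.4]
width: 0.0357
gripper_force: 20.0
```

Run:
```python
from h import *
s=arm.get_state(); print({k:np.round(v,4) for k,v in s.items() if k in('t','q','eef_pos','ee_rot','width','gripper_force')})
f=grab('wrist','w3.png'); W=world(f); z=W[...,2]
k=(z>.016)&(z<.028)&(np.hypot(W[...,0]-.5676,W[...,1]+.2486)<.07)
P=W[k]; print(k.sum()); (c,r)=cv2.minEnclosingCircle((P[:,:2]*1000).astype(np.float32)); print(c,r,P.min(0),P.max(0))
print(tool([.5676,-.2486,.051]),tool([c[0]/1000,c[1]/1000,.051]))
```

```text
{'t': np.float64(12.3), 'q': array([-9.2800e-02,  3.3430e-01, -2.3340e-01, -2.0000e-04, -1.0032e+00,
        5.7910e-01]), 'eef_pos': array([ 0.5679, -0.2454,  0.1617]), 'ee_rot': array([-3.1416e+00,  2.0000e-04, -1.0845e+00]), 'gripper_force': np.float64(19.9998), 'width': np.float64(0.0357)}
5041
(568.8013916015625, -248.1438751220703) 50.1190071105957 [ 0.5188837  -0.29722326  0.02002172] [ 0.6186179  -0.20013256  0.02792288]
[  2.90904778   2.06372809 110.81627348] [  3.06805279   0.78853829 110.81651452]
```

View pics/w3.png

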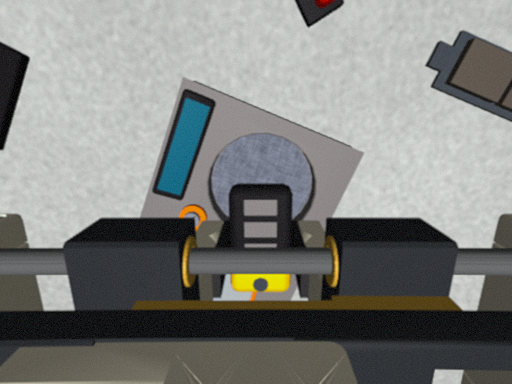

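The tray is clear, and its circle fits centre (0.5688, -0.2481) with r = 50 mm. The key is held centrally, so I'll lower it.

Call:
jog_arm:
  targets:
    - {"dx":3,"dy":1,"dz":25,"rx":0,"ry":0,"rz":0,"gripper":0.7}
    - {"dx":3,"dy":1,"dz":50,"rx":0,"ry":0,"rz":0,"gripper":0.7}
    - {"dx":3,"dy":1,"dz":75,"rx":0,"ry":0,"rz":0,"gripper":0.7}
    - {"dx":3,"dy":1,"dz":92,"rx":0,"ry":0,"rz":0,"gripper":0.7}
    - {"dx":3,"dy":1,"dz":102,"rx":0,"ry":0,"rz":0,"gripper":0.7}
    - {"dx":3,"dy":1,"dz":107,"rx":0,"ry":0,"rz":0,"gripper":0.7}
    - {"dx":3,"dy":1,"dz":109,"rx":0,"ry":0,"rz":0,"gripper":0.7}
    - {"dx":3,"dy":1,"dz":109,"rx":0,"ry":0,"rz":0,"gripper":0.7}

```text
t: 13.02
eef_pos: [0.5692, -0.2489, 0.0531]
ee_rot: [-3.141, -0.001, -1.084]
force: [0.7, 0.1, 0.3]
width: 0.036
gripper_force: 20.0
```

Call:
jog_arm:
  targets:
    - {"dx":0,"dy":0,"dz":0.5,"rx":0,"ry":0,"rz":0,"gripper":0.7}
    - {"dx":0,"dy":0,"dz":1,"rx":0,"ry":0,"rz":0,"gripper":0.7}
    - {"dx":0,"dy":0,"dz":1.5,"rx":0,"ry":0,"rz":0,"gripper":0.7}
    - {"dx":0,"dy":0,"dz":2,"rx":0,"ry":0,"rz":0,"gripper":0.7}
    - {"dx":0,"dy":0,"dz":2.5,"rx":0,"ry":0,"rz":0,"gripper":0.7}
    - {"dx":0,"dy":0,"dz":2.5,"rx":0,"ry":0,"rz":0,"gripper":0.7}
    - {"dx":0,"dy":0,"dz":2.5,"rx":0,"ry":0,"rz":0,"gripper":0.7}
    - {"dx":0,"dy":0,"dz":2.5,"rx":0,"ry":0,"rz":0,"gripper":0.7}

```text
t: 13.68
eef_pos: [0.5686, -0.2493, 0.0501]
ee_rot: [3.142, -0.0, -1.085]
force: [0.3, -0.0, -0.7]
width: 0.036
gripper_force: 20.0
```

Call:
jog_arm:
  targets:
    - {"dx":0,"dy":0,"dz":0.4,"rx":0,"ry":0,"rz":0,"gripper":0.7}
    - {"dx":0,"dy":0,"dz":0.8,"rx":0,"ry":0,"rz":0,"gripper":0.7}
    - {"dx":0,"dy":0,"dz":1.2,"rx":0,"ry":0,"rz":0,"gripper":0.7}
    - {"dx":0,"dy":0,"dz":1.6,"rx":0,"ry":0,"rz":0,"gripper":0.7}
    - {"dx":0,"dy":0,"dz":2,"rx":0,"ry":0,"rz":0,"gripper":0.7}
    - {"dx":0,"dy":0,"dz":2,"rx":0,"ry":0,"rz":0,"gripper":0.7}
    - {"dx":0,"dy":0,"dz":2,"rx":0,"ry":0,"rz":0,"gripper":0.7}
    - {"dx":0,"dy":0,"dz":2,"rx":0,"ry":0,"rz":0,"gripper":0.7}

```text
t: 14.35
eef_pos: [0.5686, -0.2492, 0.0492]
ee_rot: [-3.141, -0.0, -1.084]
force: [-3.5, 1.7, 9.5]
width: 0.0358
gripper_force: 20.0
```

Touchdown at 9.5 N. I'll ease off, release a little, then rise.

Call:
jog_arm:
  targets:
    - {"dx":0,"dy":0,"dz":-0.6,"rx":0,"ry":0,"rz":0,"gripper":0.7}
    - {"dx":0,"dy":0,"dz":-0.6,"rx":0,"ry":0,"rz":0,"gripper":0.56}
    - {"dx":0,"dy":0,"dz":-0.6,"rx":0,"ry":0,"rz":0,"gripper":0.5}
    - {"dx":0,"dy":0,"dz":-0.6,"rx":0,"ry":0,"rz":0,"gripper":0.5}
    - {"dx":0,"dy":0,"dz":-0.6,"rx":0,"ry":0,"rz":0,"gripper":0.5}
    - {"dx":0,"dy":0,"dz":-0.6,"rx":0,"ry":0,"rz":0,"gripper":0.5}
    - {"dx":0,"dy":0,"dz":-0.6,"rx":0,"ry":0,"rz":0,"gripper":0.5}
    - {"dx":0,"dy":0,"dz":-0.6,"rx":0,"ry":0,"rz":0,"gripper":0.5}

```text
t: 15.02
eef_pos: [0.5686, -0.2492, 0.0486]
ee_rot: [3.141, 0.0, -1.085]
force: [0.0, 0.5, -0.4]
width: 0.0435
gripper_force: 0.0
```

Call:
jog_arm:
  targets:
    - {"dx":0,"dy":0,"dz":-8,"rx":0,"ry":0,"rz":0,"gripper":0.5}
    - {"dx":0,"dy":0,"dz":-20,"rx":0,"ry":0,"rz":0,"gripper":0.5}
    - {"dx":0,"dy":0,"dz":-40,"rx":0,"ry":0,"rz":0,"gripper":0.5}
    - {"dx":0,"dy":0,"dz":-70,"rx":0,"ry":0,"rz":0,"gripper":0.5}
    - {"dx":0,"dy":0,"dz":-100,"rx":0,"ry":0,"rz":0.1,"gripper":0.5}
    - {"dx":0,"dy":0,"dz":-130,"rx":0,"ry":0,"rz":0.22,"gripper":0.5}
    - {"dx":0,"dy":0,"dz":-150,"rx":0,"ry":0,"rz":0.34,"gripper":0.5}
    - {"dx":0,"dy":0,"dz":-150,"rx":0,"ry":0,"rz":0.46,"gripper":0.5}

```text
t: 15.68
eef_pos: [0.5711, -0.2501, 0.206]
ee_rot: [-3.132, -0.003, -1.55]
force: [0.5, 0.4, 0.4]
width: 0.0437
gripper_force: 0.0
```

Run:
```python
from h import *
s=arm.get_state(); print({k:np.round(v,4) for k,v in s.items() if k in('t','q','eef_pos','ee_rot','width','gripper_force')})
f=grab('wrist','w4.png'); W=world(f); z=W[...,2]
d=np.hypot(W[...,0]-.5688,W[...,1]+.2481)
k=(d<.047)&(z>.03)&(z<.06); P=W[k]; r=cv2.minAreaRect((P[:,:2]*1000).astype(np.float32)); print(k.sum(),r,np.percentile(P[:,2],[2,50,98]))
k=(z>.057)&(z<.075)&(np.hypot(W[...,0]-.555,W[...,1]+.097)<.03); print(k.sum(),W[k].mean(0) if k.any() else '')
print(tool([.5553,-.0968,.2]))
```

```text
{'t': np.float64(15.6833), 'q': array([-0.0991,  0.2989, -0.1761,  0.0019, -1.086 ,  0.1191]), 'eef_pos': array([ 0.5711, -0.2501,  0.206 ]), 'ee_rot': array([-3.1321e+00, -2.9000e-03, -1.5499e+00]), 'gripper_force': np.float64(0.0), 'width': np.float64(0.0437)}
1864 ((568.7947387695312, -248.35910034179688), (36.27228546142578, 66.29402923583984), 27.85354232788086) [0.03238902 0.03689783 0.03872622]
0 
[-152.97898908   13.0677696     3.12138016]
```

View pics/w4.png

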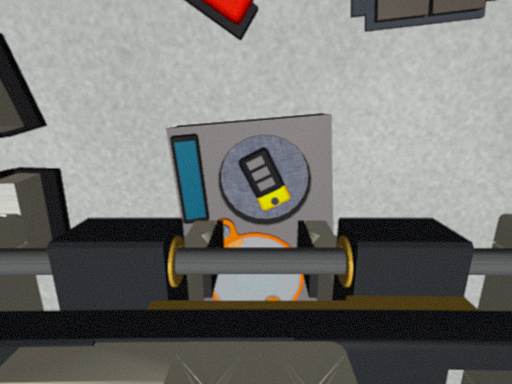

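The key lies flat and centred in the tray at (265,180), top at 37 mm. Back to the knob.

Call:
jog_arm:
  targets:
    - {"dx":-35,"dy":3,"dz":0,"rx":0,"ry":0,"rz":-0.1,"gripper":0.5}
    - {"dx":-75,"dy":6,"dz":0,"rx":0,"ry":0,"rz":-0.2,"gripper":0.5}
    - {"dx":-115,"dy":10,"dz":0,"rx":0,"ry":0,"rz":-0.3,"gripper":0.5}
    - {"dx":-145,"dy":12,"dz":0,"rx":0,"ry":0,"rz":-0.4,"gripper":0.5}
    - {"dx":-153,"dy":13,"dz":25,"rx":0,"ry":0,"rz":-0.5,"gripper":0.5}
    - {"dx":-153,"dy":13,"dz":60,"rx":0,"ry":0,"rz":-0.5,"gripper":0.5}
    - {"dx":-153,"dy":13,"dz":85,"rx":0,"ry":0,"rz":-0.5,"gripper":0.5}
    - {"dx":-153,"dy":13,"dz":95,"rx":0,"ry":0,"rz":-0.5,"gripper":0.5}

```text
t: 16.4
eef_pos: [0.5493, -0.0963, 0.1007]
ee_rot: [3.137, 0.002, -1.042]
force: [-0.9, 0.7, -0.5]
width: 0.0438
gripper_force: 0.0
```

Run:
```python
from h import *
s=arm.get_state(); print({k:np.round(v,4) for k,v in s.items() if k in('t','q','eef_pos','ee_rot','width','gripper_force')})
print(tool([.5553,-.0968,.077]))
pin=np.array([.612,-.1945]); p0=np.array([.5553,-.0968]); v=p0-pin; y=s['ee_rot'][2]
for a in np.arange(0,1,.12):
    p=pin+R.from_euler('z',a).apply([*v,0])[:2]; d=(p-p0)*1000
    print(round(a,2),p.round(3),(d@[np.cos(y),np.sin(y)]).round(0),(d@[np.sin(y),-np.cos(y)]).round(0))
```

```text
{'t': np.float64(16.4), 'q': array([ 0.1771,  0.3123, -0.4329, -0.0011, -0.8303,  0.3525]), 'eef_pos': array([ 0.5493, -0.0963,  0.1007]), 'ee_rot': array([ 3.1374e+00,  2.4000e-03, -1.0419e+00]), 'gripper_force': np.float64(0.0), 'width': np.float64(0.0438)}
[ 3.57110776 -5.02622453 23.70526006]
0.0 [ 0.555 -0.097] 0.0 0.0
0.12 [ 0.544 -0.104] 1.0 14.0
0.24 [ 0.534 -0.113] 3.0 27.0
0.36 [ 0.525 -0.123] 7.0 40.0
0.48 [ 0.517 -0.134] 13.0 52.0
0.6 [ 0.51  -0.146] 20.0 64.0
0.72 [ 0.505 -0.158] 28.0 75.0
0.84 [ 0.501 -0.172] 37.0 84.0
0.96 [ 0.499 -0.185] 48.0 93.0
```

Call:
jog_arm:
  targets:
    - {"dx":3,"dy":-4,"dz":0,"rx":0,"ry":0,"rz":0,"gripper":0.5}
    - {"dx":3,"dy":-4,"dz":8,"rx":0,"ry":0,"rz":0,"gripper":0.5}
    - {"dx":3,"dy":-4,"dz":16,"rx":0,"ry":0,"rz":0,"gripper":0.5}
    - {"dx":3,"dy":-4,"dz":23,"rx":0,"ry":0,"rz":0,"gripper":0.5}
    - {"dx":3,"dy":-4,"dz":23,"rx":0,"ry":0,"rz":0,"gripper":0.65}
    - {"dx":3,"dy":-4,"dz":23,"rx":0,"ry":0,"rz":0,"gripper":0.74}
    - {"dx":3,"dy":-4,"dz":23,"rx":0,"ry":0,"rz":0,"gripper":0.74}
    - {"dx":3,"dy":-4,"dz":23,"rx":0,"ry":0,"rz":0,"gripper":0.74}

```text
t: 17.07
eef_pos: [0.5569, -0.0972, 0.0812]
ee_rot: [-3.141, -0.0, -1.045]
force: [0.6, 0.1, 1.3]
width: 0.0248
gripper_force: 0.0
```

Run:
```python
from h import *
s=arm.get_state(); print({k:np.round(v,4) for k,v in s.items() if k in('t','eef_pos','ee_rot','width','force')})
print(tool([.5553,-.0968,.077]))
```

```text
{'t': np.float64(17.0667), 'eef_pos': array([ 0.5569, -0.0972,  0.0812]), 'ee_rot': array([-3.1408e+00, -4.0000e-04, -1.0447e+00]), 'force': array([0.6422, 0.0736, 1.2564]), 'width': np.float64(0.0248)}
[-1.16841425  1.19885002  4.2187383 ]
```

Call:
jog_arm:
  targets:
    - {"dx":0,"dy":1,"dz":4,"rx":0,"ry":0,"rz":0,"gripper":0.74}
    - {"dx":0,"dy":15,"dz":4,"rx":0,"ry":0,"rz":-0.12,"gripper":0.74}
    - {"dx":2,"dy":28,"dz":4,"rx":0,"ry":0,"rz":-0.24,"gripper":0.74}
    - {"dx":6,"dy":41,"dz":4,"rx":0,"ry":0,"rz":-0.36,"gripper":0.74}
    - {"dx":12,"dy":53,"dz":4,"rx":0,"ry":0,"rz":-0.48,"gripper":0.74}
    - {"dx":19,"dy":65,"dz":4,"rx":0,"ry":0,"rz":-0.6,"gripper":0.74}
    - {"dx":27,"dy":76,"dz":4,"rx":0,"ry":0,"rz":-0.72,"gripper":0.74}
    - {"dx":36,"dy":85,"dz":4,"rx":0,"ry":0,"rz":-0.84,"gripper":0.74}

```text
t: 17.73
eef_pos: [0.5008, -0.1714, 0.0768]
ee_rot: [-3.141, -0.001, -0.199]
force: [0.9, 1.1, 0.4]
width: 0.0228
gripper_force: 0.5
```

Run:
```python
from h import *
s=arm.get_state(); print({k:np.round(v,4) for k,v in s.items() if k in('t','eef_pos','ee_rot','width','force')})
pin=np.array([.612,-.1945]); p0=s['eef_pos'][:2]; v=np.array([.5553,-.0968])-pin; y=s['ee_rot'][2]
for a in np.arange(.84,2,.12):
    p=pin+R.from_euler('z',a).apply([*v,0])[:2]; d=(p-p0)*1000
    print(round(a,2),p.round(3),(d@[np.cos(y),np.sin(y)]).round(0),(d@[np.sin(y),-np.cos(y)]).round(0))
```

```text
{'t': np.float64(17.7333), 'eef_pos': array([ 0.5008, -0.1714,  0.0768]), 'ee_rot': array([-3.1412e+00, -8.0000e-04, -1.9870e-01]), 'force': array([0.9469, 1.127 , 0.356 ]), 'width': np.float64(0.0228)}
0.84 [ 0.501 -0.172] 1.0 0.0
0.96 [ 0.499 -0.185] 1.0 14.0
1.08 [ 0.499 -0.198] 4.0 27.0
1.2 [ 0.5   -0.212] 8.0 40.0
1.32 [ 0.503 -0.225] 13.0 52.0
1.44 [ 0.508 -0.238] 20.0 64.0
1.56 [ 0.514 -0.25 ] 28.0 75.0
1.68 [ 0.521 -0.262] 38.0 84.0
1.8 [ 0.53  -0.272] 48.0 93.0
1.92 [ 0.54  -0.281] 60.0 100.0
```

Call:
jog_arm:
  targets:
    - {"dx":1,"dy":14,"dz":0,"rx":0,"ry":0,"rz":-0.12,"gripper":0.74}
    - {"dx":4,"dy":27,"dz":0,"rx":0,"ry":0,"rz":-0.24,"gripper":0.74}
    - {"dx":8,"dy":40,"dz":0,"rx":0,"ry":0,"rz":-0.36,"gripper":0.74}
    - {"dx":13,"dy":52,"dz":0,"rx":0,"ry":0,"rz":-0.48,"gripper":0.74}
    - {"dx":20,"dy":64,"dz":0,"rx":0,"ry":0,"rz":-0.6,"gripper":0.74}
    - {"dx":28,"dy":75,"dz":0,"rx":0,"ry":0,"rz":-0.72,"gripper":0.74}
    - {"dx":38,"dy":84,"dz":0,"rx":0,"ry":0,"rz":-0.84,"gripper":0.74}
    - {"dx":43,"dy":89,"dz":0,"rx":0,"ry":0,"rz":-0.92,"gripper":0.74}

```text
t: 18.4
eef_pos: [0.5255, -0.2679, 0.0765]
ee_rot: [3.142, 0.0, 0.721]
force: [0.5, 0.9, -0.1]
width: 0.0228
gripper_force: 0.5
```

Run:
```python
from h import *
s=arm.get_state(); print({k:np.round(v,4) for k,v in s.items() if k in('t','q','eef_pos','ee_rot','width','force')})
pin=np.array([.612,-.1945]); p0=s['eef_pos'][:2]; v=np.array([.5553,-.0968])-pin; y=s['ee_rot'][2]
for a in np.arange(1.8,2.03,.04):
    p=pin+R.from_euler('z',a).apply([*v,0])[:2]; d=(p-p0)*1000
    print(round(a,2),p.round(3),(d@[np.cos(y),np.sin(y)]).round(1),(d@[np.sin(y),-np.cos(y)]).round(1))
```

```text
{'t': np.float64(18.4), 'q': array([-1.4020e-01,  3.8510e-01, -3.8810e-01,  1.0000e-04, -7.9760e-01,
        2.4321e+00]), 'eef_pos': array([ 0.5255, -0.2679,  0.0765]), 'ee_rot': array([3.1416, 0.    , 0.7212]), 'force': array([ 0.5178,  0.9092, -0.0976]), 'width': np.float64(0.0228)}
1.8 [ 0.53  -0.272] 0.5 5.8
1.84 [ 0.533 -0.275] 0.7 10.3
1.88 [ 0.536 -0.278] 1.2 14.8
1.92 [ 0.54  -0.281] 1.8 19.3
1.96 [ 0.543 -0.284] 2.6 23.8
2.0 [ 0.547 -0.287] 3.5 28.2
```

Call:
jog_arm:
  targets:
    - {"dx":0,"dy":4,"dz":0,"rx":0,"ry":0,"rz":-0.03,"gripper":0.74}
    - {"dx":0,"dy":8,"dz":0,"rx":0,"ry":0,"rz":-0.06,"gripper":0.74}
    - {"dx":1,"dy":11,"dz":0,"rx":0,"ry":0,"rz":-0.1,"gripper":0.74}
    - {"dx":1,"dy":14,"dz":0,"rx":0,"ry":0,"rz":-0.13,"gripper":0.74}
    - {"dx":1,"dy":16,"dz":0,"rx":0,"ry":0,"rz":-0.15,"gripper":0.74}
    - {"dx":2,"dy":18,"dz":0,"rx":0,"ry":0,"rz":-0.15,"gripper":0.74}
    - {"dx":2,"dy":20,"dz":0,"rx":0,"ry":0,"rz":-0.15,"gripper":0.74}
    - {"dx":2,"dy":20,"dz":0,"rx":0,"ry":0,"rz":-0.15,"gripper":0.74}

```text
t: 19.07
eef_pos: [0.5399, -0.2808, 0.0765]
ee_rot: [-3.141, 0.0, 0.864]
force: [-0.7, 0.1, -0.6]
width: 0.0228
gripper_force: 0.1
```

Call:
jog_arm:
  targets:
    - {"dx":0,"dy":1,"dz":0,"rx":0,"ry":0,"rz":0,"gripper":0.74}
    - {"dx":0,"dy":2,"dz":0,"rx":0,"ry":0,"rz":0,"gripper":0.74}
    - {"dx":0,"dy":3,"dz":0,"rx":0,"ry":0,"rz":0,"gripper":0.74}
    - {"dx":0,"dy":4,"dz":0,"rx":0,"ry":0,"rz":0,"gripper":0.74}
    - {"dx":0,"dy":5,"dz":0,"rx":0,"ry":0,"rz":0,"gripper":0.74}
    - {"dx":0,"dy":5,"dz":0,"rx":0,"ry":0,"rz":0,"gripper":0.74}
    - {"dx":0,"dy":5,"dz":0,"rx":0,"ry":0,"rz":0,"gripper":0.74}
    - {"dx":0,"dy":5,"dz":0,"rx":0,"ry":0,"rz":0,"gripper":0.74}

```text
t: 19.73
eef_pos: [0.5437, -0.284, 0.0767]
ee_rot: [3.141, -0.0, 0.865]
force: [-0.9, -0.6, -0.6]
width: 0.0228
gripper_force: 0.4
```

Call:
jog_arm:
  targets:
    - {"dx":0,"dy":0.7,"dz":0,"rx":0,"ry":0,"rz":0,"gripper":0.74}
    - {"dx":0,"dy":1.4,"dz":0,"rx":0,"ry":0,"rz":0,"gripper":0.74}
    - {"dx":0,"dy":2,"dz":0,"rx":0,"ry":0,"rz":0,"gripper":0.74}
    - {"dx":0,"dy":3,"dz":0,"rx":0,"ry":0,"rz":0,"gripper":0.74}
    - {"dx":0,"dy":4,"dz":0,"rx":0,"ry":0,"rz":0,"gripper":0.74}
    - {"dx":0,"dy":4,"dz":0,"rx":0,"ry":0,"rz":0,"gripper":0.74}
    - {"dx":0,"dy":4,"dz":0,"rx":0,"ry":0,"rz":0,"gripper":0.74}
    - {"dx":0,"dy":4,"dz":0,"rx":0,"ry":0,"rz":0,"gripper":0.74}

```text
t: 20.4
eef_pos: [0.5441, -0.2846, 0.0763]
ee_rot: [-3.136, 0.001, 0.865]
force: [-7.9, 12.4, 8.0]
width: 0.0229
gripper_force: 6.9
```

The shut stop is reached, at about 15 N. I'll back off, open and rise clear.

Call:
jog_arm:
  targets:
    - {"dx":0,"dy":-4,"dz":0,"rx":0,"ry":0,"rz":0,"gripper":0.74}
    - {"dx":0,"dy":-6.5,"dz":0,"rx":0,"ry":0,"rz":0,"gripper":0.65}
    - {"dx":0,"dy":-6.5,"dz":0,"rx":0,"ry":0,"rz":0,"gripper":0.5}
    - {"dx":0,"dy":-6.5,"dz":-10,"rx":0,"ry":0,"rz":0,"gripper":0.5}
    - {"dx":0,"dy":-6.5,"dz":-35,"rx":0,"ry":0,"rz":0,"gripper":0.5}
    - {"dx":0,"dy":-6.5,"dz":-75,"rx":0,"ry":0,"rz":0,"gripper":0.5}
    - {"dx":0,"dy":-6.5,"dz":-115,"rx":0,"ry":0,"rz":0,"gripper":0.5}
    - {"dx":0,"dy":-6.5,"dz":-150,"rx":0,"ry":0,"rz":0,"gripper":0.5}

```text
t: 21.07
eef_pos: [0.5421, -0.2829, 0.2302]
ee_rot: [3.139, -0.0, 0.865]
force: [1.5, -1.4, 0.3]
width: 0.0437
gripper_force: 0.0
```

Run:
```python
from h import *
s=arm.get_state(); print({k:np.round(v,4) for k,v in s.items() if k in('t','eef_pos','ee_rot','width','force')})
f=grab('wrist','w5.png'); W=world(f); z=W[...,2]
k=(z>.059)&(z<.075)&(np.hypot(W[...,0]-.541,W[...,1]+.281)<.03); p=W[k].mean(0); v=p[:2]-[.612,-.1945]; print(k.sum(),p,np.hypot(*v),np.degrees(np.arctan2(v[1],v[0]))+360)
g=grab('top','t5.png')
```

```text
{'t': np.float64(21.0667), 'eef_pos': array([ 0.5421, -0.2829,  0.2302]), 'ee_rot': array([ 3.1393e+00, -4.0000e-04,  8.6530e-01]), 'force': array([ 1.4616, -1.3835,  0.3236]), 'width': np.float64(0.0437)}
170 [ 0.5439658  -0.28024764  0.06556308] 0.10945917311476702 231.57068718886194
```

View pics/w5.png

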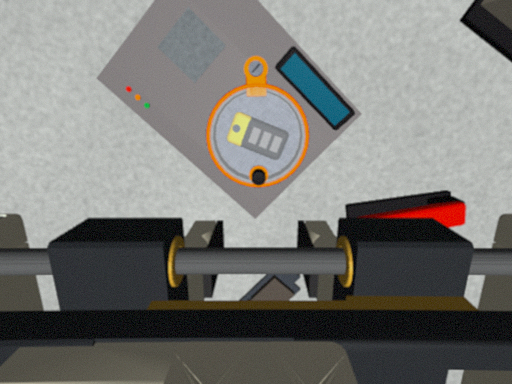

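View pics/t5.png

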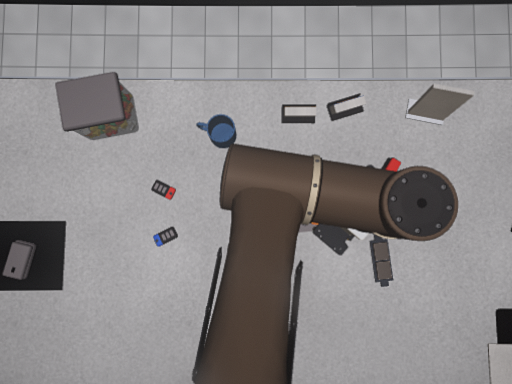

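The wrist view shows the cover shut with the knob at (258,177) and the key under it at (258,135). The knob measures 231.6°, against 230.7° for fully shut. In the top view the other keys and the mug are unmoved. Handing in.

```bash
python3 -c "
from station import arm
print(arm.job_done())"
```

```text
the job is handed in; nothing more can be done
None
```

The yellow-tag key lies flat in the reader's tray with the cover fully shut over it, and the job was handed in at about 21 s; I didn't touch the other keys, the mug, the brake pad or the stapler.

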